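Clip the glaze-chip canister shut

ROBOT

A 6-joint arm with a two-finger parallel gripper is mounted at the origin on the work surface. World frame = base frame: x ahead of the robot, y to its left, z up, the work surface at z = 0. Lengths are in m, angles in rad, forces in N, time in s.
With the tool pointing down it reaches from about 0.25 to 0.725 m from the base axis. Payload 4 kg.
Tool frame: the origin (TCP) lies midway between the tips of the shut fingers; the grasp point (between the pads) lies 19 mm behind it; z points along the fingers, y is the line along which they close (so a half turn about z gives the same grasp; the last joint's range is limited). The gripper opens to 85 mm and grips with 20 to 120 N. Pads are 22 mm wide; open, the fingers measure 114 mm over their backs; the gripper's body (76 mm by 85 mm) begins 54 mm behind the grasp point. The pads swing forward as they close: fully open they stand 13 mm farther back than shut.
Start: joints at [1.184, 0.241, 0.005, 1.335, 0, 1.571], TCP at [0.189, 0.463, 0.231] pointing down, gripper open.
Joint ranges: [-2.72, 2.72], [-1.05, 1.87], [-1.09, 1.28], [-1.99, 2.15], [-1.42, 1.44], [-3.14, 3.14]. Speed limits (rad/s): [2.79, 2.79, 3.14, 3.14, 3.14, 3.14].

INTERFACE

Orientations are given as a unit quaternion [x, y, z, w].
In Python, from workcell import bot gives the robot as it stands.
- The arm moves only by the tool move_arm, never from a script. Its argument "motion" is a list of rows, each an object of numbers: "x", "y", "z": the shift along the tool's x, y, z in cm; "yaw": the turn about the tool's z in degrees. A call has 1 to 20 rows; each row is the pose to reach, as a shift and turn from the pose commanded when the call began, along the tool's axes at that moment; what a row does not reach only later rows make up. A row lasts 1/8 s, in which the tool goes at most 62.5 mm and 10.7 degrees, less where a joint would pass 70% of its speed; a pose out of reach is approached as far as the arm can. A call with a gripper value outside its range is refused whole. "gripper" is the opening, from -1 (shut) to 1 (fully open), set as the call begins (left out, the last holds). The fingers move at their own pace and stop on an object; the grip force is fixed at half the most. Time passes only in rows, so rows that repeat a pose let the fingers close. It gives the time, the measured TCP pose, the force, the opening and the grip force at its end, in the units of the state.
- bot.get_obs(): the state, without advancing time (a new reading comes with each control period).
- bot.camera(name): name is "scene" or "side" or "wrist"; returns the picture (420x560x3 uint8, blue, green, red); there is no depth.
- bot.camera_model(name): a dict with "K" (3x3 intrinsics, pixels), "world_from_camera" (4x4, takes a point from camera to world coordinates). Camera axes: x right, y down, z forward; pixel columns grow to the right and rows downward; lengths in m; the calibration is good to about 2 mm. A picture is of the moment at which its call begins: read the wrist's pose just before it. camera_model takes no time and is no camera call; for the wrist camera it gives the pose at the moment of the call.
- bot.job_done(): hands the job in; it is judged then, once.
Trained networks look in the newest picture that a camera, given by its name, has taken for a name from the list of things; names that differ only in an ending like _2 or _b are one class to them, and where a whole thing is asked for, a point or a joint stands for the part that bears it (a point fixed in the world has none). Each returns a list of dicts, best first, with "score" (0 to 1); they miss things now and then, are a little off and sometimes report something else, mostly with a low value. They report only what shows in the picture. A call takes as long as a camera call.
- bot.cut_out(camera, name): "mask" (420x560 bool, what is visible of it) and "centre" ([row, column] in pixels, amid what is visible of it).
The state is a dict: "clock": time; "joint_pos": joint angles; "joint_vel": joint speeds; "tau": joint torques, N m; "eef_pos": TCP position; "tool_rot": TCP orientation; "ft_force": force on the tool from outside, world axes, zero at the start; "ft_torque": the same for the moment, N m; "grip_width": finger opening in m; "grasp_force": force on a finger pad.
Only numpy, scipy, OpenCV 4.12 (cv2) and the standard library are available. Lean on these libraries where they do the work, as an engineer would, in place of code of your own. Each camera call takes 0.05 s, during which the arm holds its last target. There are 200 camera calls.

TASK

Close the round clip-lock canister of glaze test chips so that it is airtight for the night: turn its lid until the line engraved in the lid faces the pointer moulded on the canister, then press each of the four clips round the rim down and in until it snaps home. Leave everything else where it stands.

Things in the scene. Friction and masses are not known exactly. Their poses are not given: they have to be found in the camera images.
- canister: Round white plastic canister with a grey lid, fixed on the table (does not slide or tip). Body 120 mm across, 108 mm high to the flat lid top. Origin: centre of its underside; z up; x axis towards the moulded pointer. Its rim collar (radius 72 mm, 92 to 99 mm above the underside) has four 37 mm notches, 25, 115, 205 and 295 degrees counter-clockwise from above of the pointer.
- pointer (a point): Inner tip of the pointer, a white wedge moulded on the canister's rim, 66 to 82 mm from the axis and rising to 109 mm above the underside. The point is 66 mm from the axis, 109 mm up; fixed on the canister.
- lid (a joint): Turn of the lid, rad, counter-clockwise from above; 0 = engraved line at the pointer; stops at -0.12 and 0.82. It starts at 0.3 to 0.75, so it is to be turned clockwise. It drags (0.12 N m, 2.5 N at a rib), stays where left and cannot lift. Clips swing down only in their collar notches, that is within about 0.1 of 0; elsewhere they stop on the collar.
- lid_mark (a point): Outer end of the dark line (3 mm wide, 28 mm long, radial) engraved in the lid top: 62 mm from the axis, 108 mm above the canister's underside. Turns with the lid.
- rib0 (a point): Centre of the top of one of two thumb ribs near the rim of the lid, to push the lid round by. Each is 20 mm long (radially), 12 mm wide, centred 50 mm from the axis, and rises 16 mm above the flat lid top to 124 mm above the canister's underside. rib0 stands 70 degrees counter-clockwise of the engraved line.
- rib1 (a point): The opposite thumb rib, the same, 250 degrees counter-clockwise of the engraved line.
- clip0 (a joint): Swing of clip 0, rad: 0 = open (sticking out, 15 degrees above level), 1.83 = shut (hanging down). Grey flap 24 mm wide, 3 mm thick, hinged tangentially 67 mm from the axis and 104 mm up: 19 mm flat, then a 14 mm end flared 35 degrees outward. Let go below about 1.7 it springs back open; pressed right home it snaps under a lug and stays. Needs up to 0.2 N m (7 N at its end). 25 degrees counter-clockwise of the line.
- clip1 (a joint): The same for clip 1, 115 degrees counter-clockwise of the engraved line.
- clip2 (a joint): The same for clip 2, 205 degrees counter-clockwise of the engraved line.
- clip3 (a joint): The same for clip 3, 295 degrees counter-clockwise of the engraved line.
- clip0_tip (a point): Middle of the free end of clip 0: open, about 93 mm from the canister's axis and 118 mm above its underside; shut, about 75 mm from the axis and 74 mm above the underside.
- clip1_tip (a point): The same for clip 1.
- clip2_tip (a point): The same for clip 2.
- clip3_tip (a point): The same for clip 3.
- spatula: Stainless spatula 210 mm long lying on the white drawer unit (130 mm high) at the left; bystander. Origin: under its middle.
- cone_holder: Terracotta cone holder, 75 x 34 mm, 65 mm high with its three cones, on the white drawer unit; bystander. Origin: centre of its underside.
- tile_stand: Clear acrylic tile stand, 75 x 70 mm and 90 mm high, with a dark tile on it, on the white drawer unit; bystander. Origin: centre of its underside.
- tea_bowl: Dark tenmoku tea bowl, 116 mm across, 70 mm high, on a banding wheel 101 mm high at the right; bystander. Origin: centre of its underside.
- loose_tile: Dark test tile 60 x 42 x 7 mm lying on the table; bystander. Origin: centre of its underside.
- glaze_jar: Small capped jar, 60 mm across, 65 mm high, on the table; bystander. Origin: centre of its underside.
- brush: Brush 190 mm long lying on the table; bystander. Origin: under its middle.
- unit_drawer0_handle (a point): Middle of the bar handle of the half-open drawer in the white unit, at the left; leave the drawer as it is.

How it is judged:
On the way, in this order (a step that is already met when the one before it is completed fails the run):
1. the lid's engraved line faces the pointer (value of joint lid between -0.09 and 0.09 rad), for 0.2 s.
2. all four clips are snapped home (value of joint each of clip0, clip1, clip2, clip3 above 1.65 rad), for 0.2 s.
At the end, for the whole second after the job is handed in: The lid's line is within 0.09 rad of the pointer and all four clips are snapped shut (beyond 1.65 of 1.83 rad) and stay so (all of step 1 and all of step 2); the robot touches nothing.
It fails at once if a bystander or the drawer is shifted by more than 25 mm (distance of any of spatula, cone_holder, tile_stand, tea_bowl, loose_tile, glaze_jar, brush, unit_drawer0_handle from where it was at the start of the episode above 0.025 m).
It also fails if it takes over 64 s, if anything falls off the work surface, if the arm or the gripper's body presses on something with over 40 N, if the wrist force passes 120 N, or if a joint passes its speed limit or range.

## Working session

There is one attempt and no reset: what is moved stays moved. The work goes in short steps, Python scripts to look and compute and a tool call to move; the robot and the scene stay as the last step left them, time stands still between calls to the robot, and variables do not carry over. Pictures are saved under pics/ and viewed, at most 10 in all, crops included, and the job is handed in when it is done.

Besides the shell and the picture viewer there is one more tool, called after "Emit:" in YAML: its name, and indented under it one key for each argument. move_arm: Moves the arm, as the interface text tells. Its arguments: {"type":"object","properties":{"motion":{"type":"array"},"gripper":{"type":"number"}},"required":["motion"]}

```bash
ls; mkdir -p pics; cat > h.py <<'E'
import numpy as np, cv2
from workcell import bot
def ray(cam,rc):
    m=bot.camera_model(cam);K=np.array(m["K"]);T=np.array(m["world_from_camera"])
    d=T[:3,:3]@np.linalg.solve(K,[rc[1],rc[0],1]);return T[:3,3],d
def atz(cam,rc,z):
    o,d=ray(cam,rc);return o+d*(z-o[2])/d[2]
def proj(cam,p):
    m=bot.camera_model(cam);K=np.array(m["K"]);T=np.linalg.inv(np.array(m["world_from_camera"]))
    q=K@(T[:3,:3]@np.array(p)+T[:3,3]);return q[:2]/q[2]
E
python3 - <<'E'
from h import *
ims=[]
for c in ["scene","side","wrist"]:
    im=bot.camera(c);cv2.imwrite(f"pics/{c}0.png",im)
    m=bot.camera_model(c);print(c,np.round(m["world_from_camera"],3).tolist(),np.round(m["K"],1).tolist()[0])
    for n,z in [("canister",.054),("pointer",.109),("lid_mark",.108),("rib0",.124),("clip0_tip",.118),("clip1_tip",.118),("clip2_tip",.118),("clip3_tip",.118)]:
        for r in bot.cut_out(c,n)[:3]:
            print(n,round(r["score"],2),np.round(r["centre"]),np.round(atz(c,r["centre"],z),3),r["mask"].sum())
print(bot.get_obs())
E
```

```text
pics
scene [[-0.378, 0.782, -0.496, 1.27], [0.926, 0.323, -0.195, 0.312], [0.008, -0.533, -0.846, 1.312], [0.0, 0.0, 0.0, 1.0]] [429.2, 0.0, 273.5]
canister 0.92 [209. 240.] [ 0.584 -0.083  0.054] 1719
pointer 0.94 [208. 236.] [ 0.616 -0.078  0.109] 1690
pointer 0.66 [202. 237.] [ 0.594 -0.084  0.109] 1227
lid_mark 0.92 [204. 237.] [ 0.602 -0.081  0.108] 1303
rib0 0.95 [205. 239.] [ 0.61  -0.07   0.124] 1189
clip1_tip 0.45 [206. 210.] [ 0.649 -0.157  0.118] 51
clip3_tip 0.53 [202. 257.] [ 0.572 -0.022  0.118] 30
clip3_tip 0.19 [206. 236.] [ 0.616 -0.079  0.118] 1258
side [[0.948, -0.177, 0.263, 0.177], [-0.317, -0.565, 0.761, -1.008], [0.014, -0.806, -0.592, 0.924], [0.0, 0.0, 0.0, 1.0]] [407.5, 0.0, 271.1]
canister 0.98 [236. 300.] [ 0.607 -0.065  0.054] 1852
canister 0.7 [302. 293.] [ 0.485 -0.318  0.054] 550
pointer 0.57 [239. 301.] [ 0.575 -0.138  0.109] 1925
lid_mark 0.62 [230. 304.] [ 0.604 -0.099  0.108] 1001
lid_mark 0.27 [238. 298.] [ 0.571 -0.127  0.108] 1822
rib0 0.97 [231. 303.] [ 0.589 -0.119  0.124] 996
clip1_tip 0.57 [137. 246.] [0.599 0.566 0.118] 93
wrist [[0.376, 0.88, 0.29, 0.115], [0.927, -0.357, -0.118, 0.494], [-0.001, 0.313, -0.95, 0.373], [0.0, 0.0, 0.0, 1.0]] [375.4, 0.0, 277.3]
{'clock': 1.35, 'joint_pos': array([ 1.18400488e+00,  2.40614988e-01,  5.01810472e-03,  1.33518914e+00,
       -5.46672910e-06,  1.57081608e+00]), 'joint_vel': array([ 0.0003606 , -0.00147807, -0.00036497, -0.00017876,  0.00084564,
       -0.00059148]), 'tau': array([-4.27918148e-04, -3.72213793e+01,  2.52690303e+01,  1.44702732e-03,
        3.16751732e-05,  8.64720050e-06]), 'eef_pos': array([0.1886157 , 0.46307309, 0.23130589]), 'tool_rot': array([1.92202110e-01, 9.81355363e-01, 4.53144947e-06, 3.67269292e-06]), 'ft_force': array([-0.326439  ,  1.32820934,  0.48847143]), 'ft_torque': array([ 0.00854748, -0.00769432,  0.03011591]), 'grasp_force': 0.0, 'grip_width': 0.08561468798101372}
```

```bash
python3 - <<'E'
from h import *
a=cv2.imread("pics/scene0.png");b=cv2.imread("pics/side0.png")
c=cv2.resize(a[150:270,180:300],(480,480),interpolation=2);d=cv2.resize(b[180:300,240:360],(480,480),interpolation=2)
cv2.imwrite("pics/c1.png",cv2.resize(np.hstack([c,d]),(800,400)))
cv2.imwrite("pics/c0.png",cv2.resize(np.hstack([a,b]),(800,300)))
E
```

```text
(no output)
```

View pics/c0.png

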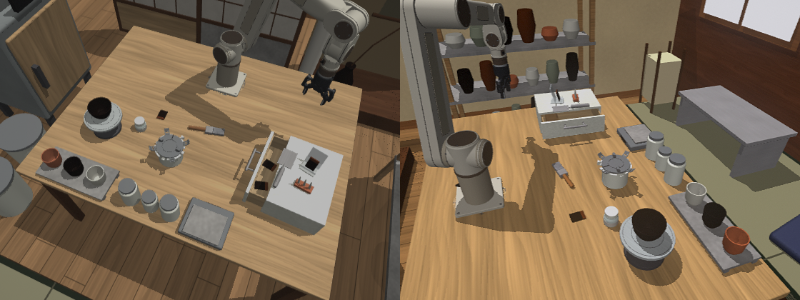

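View pics/c1.png

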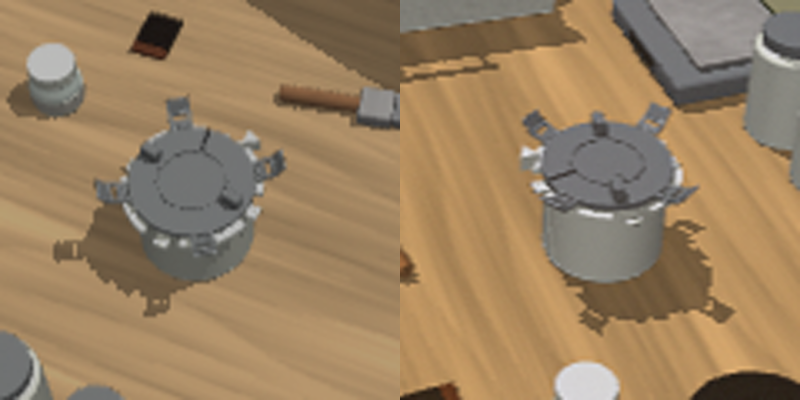

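The crops show the lid centre at about (row 204, col 238) in scene. The pointer is on its +y/-x side, with the line clear of it. Moving the wrist camera over it.

Emit:
move_arm:
  motion:
    - {"x": -1,"y": -0.5,"z": -2}
    - {"x": -4,"y": -2,"z": -4}
    - {"x": -9,"y": -5,"z": -5}
    - {"x": -14,"y": -8.5,"z": -5}
    - {"x": -19,"y": -11.5,"z": -5}
    - {"x": -24,"y": -14.5,"z": -5}
    - {"x": -29,"y": -17.5,"z": -5}
    - {"x": -34,"y": -20.5,"z": -5}
    - {"x": -39,"y": -23.5,"z": -5}
    - {"x": -44,"y": -26.5,"z": -5}
    - {"x": -49,"y": -29.5,"z": -5}
    - {"x": -54,"y": -32.5,"z": -5}
    - {"x": -57,"y": -34.5,"z": -5}
    - {"x": -58.9,"y": -35.7,"z": -5}
    - {"x": -58.9,"y": -35.7,"z": -5}
    - {"x": -58.9,"y": -35.7,"z": -5}
  gripper: -0.65

```text
invalid input at $.motion[0]: expected keys x, y, z, yaw
```

```bash
python3 - <<'E'
from h import *
im=bot.camera("wrist");cv2.imwrite("pics/w1.png",im)
o=bot.get_obs();print(o["clock"],o["eef_pos"],o["tool_rot"],o["joint_pos"],o["grip_width"],o["ft_force"])
import json
m=bot.camera_model("wrist");json.dump({k:np.array(v).tolist() for k,v in m.items()},open("w1.json","w"))
for n,z in [("canister",.054),("pointer",.109),("lid_mark",.108),("rib0",.124),("rib1",.124),("clip0_tip",.118),("clip1_tip",.118),("clip2_tip",.118),("clip3_tip",.118)]:
    for r in bot.cut_out("wrist",n)[:2]:
        print(n,round(r["score"],2),np.round(r["centre"]),np.round(atz("wrist",r["centre"],z),3),r["mask"].sum())
E
```

```text
1.4 [0.18859151 0.46306315 0.23131166] [ 1.92199644e-01  9.81355846e-01  6.15730958e-06 -1.61607854e-05] [1.18401818e+00 2.40579736e-01 4.98710449e-03 1.33519782e+00
 3.40856633e-05 1.57082436e+00] 0.08504305899651105 [0.0101835  0.07348101 0.0402568 ]
```

View pics/w1.png

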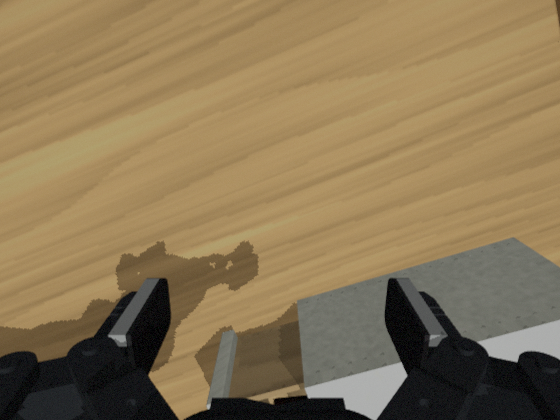

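Emit:
move_arm:
  motion:
    - {"x": -1,"y": -0.5,"z": -2,"yaw": 0}
    - {"x": -4,"y": -2,"z": -4,"yaw": 0}
    - {"x": -9,"y": -5,"z": -6,"yaw": 0}
    - {"x": -14,"y": -8.5,"z": -6,"yaw": 0}
    - {"x": -19,"y": -11.5,"z": -6,"yaw": 0}
    - {"x": -24,"y": -14.5,"z": -6,"yaw": 0}
    - {"x": -29,"y": -17.5,"z": -6,"yaw": 0}
    - {"x": -34,"y": -20.5,"z": -6,"yaw": 0}
    - {"x": -39,"y": -23.5,"z": -6,"yaw": 0}
    - {"x": -44,"y": -26.5,"z": -6,"yaw": 0}
    - {"x": -49,"y": -29.5,"z": -6,"yaw": 0}
    - {"x": -54,"y": -32.5,"z": -6,"yaw": 0}
    - {"x": -59,"y": -34.5,"z": -6,"yaw": 0}
    - {"x": -62.5,"y": -35.7,"z": -6,"yaw": 0}
    - {"x": -63,"y": -35.7,"z": -6,"yaw": 0}
    - {"x": -63,"y": -35.7,"z": -6,"yaw": 0}
    - {"x": -63,"y": -35.7,"z": -6,"yaw": 0}
  gripper: -0.65

```text
clock: 3.98
eef_pos: [0.6368, -0.1042, 0.2919]
tool_rot: [0.192, 0.981, 0.0, 0.0]
ft_force: [0.2, -0.1, -0.1]
grip_width: 0.0146
grasp_force: 0.0
```

```bash
python3 - <<'E'
from h import *
im=bot.camera("wrist");cv2.imwrite("pics/w2.png",im)
o=bot.get_obs();print(o["clock"],o["eef_pos"],o["tool_rot"],o["joint_pos"],o["grip_width"],o["ft_force"])
import json
m=bot.camera_model("wrist");json.dump({k:np.array(v).tolist() for k,v in m.items()},open("w1.json","w"))
for n,z in [("canister",.054),("pointer",.109),("lid_mark",.108),("rib0",.124),("clip0_tip",.118),("clip1_tip",.118),("clip2_tip",.118),("clip3_tip",.118),("tea_bowl",.17),("glaze_jar",.065)]:
    for r in bot.cut_out("wrist",n)[:2]:
        print(n,round(r["score"],2),np.round(r["centre"]),np.round(atz("wrist",r["centre"],z),3),r["mask"].sum())
E
```

```text
4.025 [ 0.63683736 -0.10419253  0.29207759] [1.91574319e-01 9.81478075e-01 7.11871627e-05 2.51138539e-04] [-1.62232218e-01  5.43498860e-01  6.10174726e-01  1.63696580e+00
  1.26973957e-04  2.23299677e-01] 0.015041205124927723 [ 0.46127898 -0.6491756   0.14465564]
canister 0.85 [118. 281.] [ 0.595 -0.082  0.054] 24241
canister 0.53 [182. 356.] [ 0.685 -0.034  0.054] 903
pointer 0.72 [119. 285.] [ 0.592 -0.078  0.109] 24736
pointer 0.63 [ 70. 196.] [ 0.529 -0.131  0.109] 1132
lid_mark 0.84 [120. 284.] [ 0.593 -0.079  0.108] 21996
rib0 0.78 [119. 285.] [ 0.591 -0.078  0.124] 22041
rib0 0.31 [204. 230.] [ 0.64  -0.149  0.124] 793
clip0_tip 0.68 [ 69. 197.] [ 0.53  -0.129  0.118] 1132
clip0_tip 0.23 [ 38. 340.] [ 0.551 -0.016  0.118] 1126
clip1_tip 0.55 [201. 232.] [ 0.64  -0.148  0.118] 806
clip2_tip 0.93 [178. 358.] [ 0.661 -0.038  0.118] 863
clip3_tip 0.64 [ 43. 342.] [ 0.555 -0.017  0.118] 1126
clip3_tip 0.56 [122. 284.] [ 0.594 -0.08   0.118] 22052
glaze_jar 0.89 [106.  45.] [ 0.5   -0.286  0.065] 4461
glaze_jar 0.4 [119. 284.] [ 0.596 -0.081  0.065] 21909
```

View pics/w2.png

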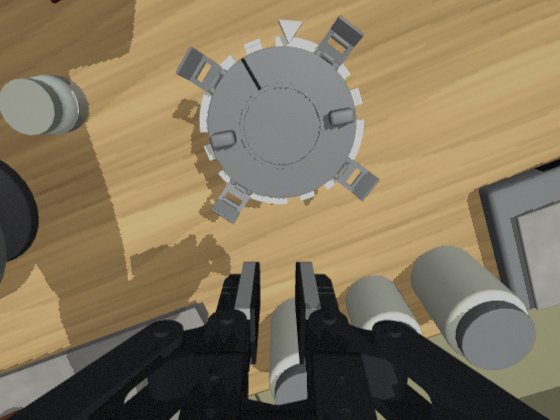

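The picture shows the lid centre at about (row 122, col 282), the pointer tip at (41, 290) and the line from (60, 243) to (89, 260). The ribs are at (138, 222) and (117, 342), and the clip ends at the four corners. Next I fit the pose.

```bash
cat > fit.py <<'E'
import json
from h import *
from scipy.optimize import least_squares
m=json.load(open("w1.json"));K=np.array(m["K"]);T=np.linalg.inv(np.array(m["world_from_camera"]))
im=cv2.imread("pics/w2.png");hsv=cv2.cvtColor(im,cv2.COLOR_BGR2HSV)
def pr(p):
    q=K@(T[:3,:3]@np.array(p)+T[:3,3]);return q[:2]/q[2]
d=np.radians
# (col,row), r, z, angle-from-line or None for pointer
P=[((290,42),66,109,None),((243,60),62,108,0),((260,89),34,108,0),((224,136),50,124,70),((342,113),50,124,250),
((188,60),93,118,25),((226,213),93,118,115),((371,187),93,118,205),((349,29),93,118,295)]
def pt(v,r,z,a):
    t=v[2] if a is None else v[2]+v[3]+d(a)
    return v[0]+r/1e3*np.cos(t),v[1]+r/1e3*np.sin(t),z/1e3
def f(v): 
    e=[pr(pt(v,r,z,a))-c for c,r,z,a in P]
    e+=[pr((v[0],v[1],.108))-np.array((282,122))]
    return np.concatenate(e)
s=least_squares(f,[.595,-.08,2.6,.6],loss="soft_l1");v=s.x
print("C",v[:2].round(4),"pointer deg",np.degrees(v[2]).round(1),"lid",v[3].round(3));print(f(v).reshape(-1,2).round(1).tolist())
E
python3 fit.py
```

```text
C [ 0.5961 -0.0821] pointer deg 152.9 lid 0.638
[[0.1, -0.9], [-0.4, -1.5], [1.1, 0.4], [-1.2, 3.4], [1.5, 1.6], [-4.0, -0.3], [-1.6, 1.6], [0.2, -0.6], [1.3, -5.9], [0.3, 3.0]]
```

Emit:
move_arm:
  motion:
    - {"x": 1,"y": -1,"z": 2,"yaw": 10}
    - {"x": 2,"y": -2,"z": 5,"yaw": 20}
    - {"x": 3,"y": -3.5,"z": 8,"yaw": 30}
    - {"x": 3.6,"y": -4.4,"z": 10,"yaw": 40}
    - {"x": 3.6,"y": -4.4,"z": 11,"yaw": 50}
    - {"x": 3.6,"y": -4.4,"z": 11.5,"yaw": 60}
    - {"x": 3.6,"y": -4.4,"z": 12,"yaw": 70}
    - {"x": 3.6,"y": -4.4,"z": 12,"yaw": 78.4}
    - {"x": 3.6,"y": -4.4,"z": 13.5,"yaw": 78.4}
    - {"x": 3.6,"y": -4.4,"z": 14.5,"yaw": 78.4}
    - {"x": 3.6,"y": -4.4,"z": 14.5,"yaw": 78.4}
  gripper: -0.5

```text
clock: 5.9
eef_pos: [0.5863, -0.1321, 0.1445]
tool_rot: [0.769, 0.639, -0.001, -0.001]
ft_force: [0.3, -0.2, 0.2]
grip_width: 0.0215
grasp_force: 0.0
```

```bash
python3 - <<'E'
from h import *
im=bot.camera("wrist");o=bot.get_obs()
print(o["clock"],o["eef_pos"].round(4),o["tool_rot"].round(3),o["joint_pos"].round(2),o["grip_width"])
for p in [(.587,-.131,.124),(*o["eef_pos"][:2],.124)]:
    c=proj("wrist",p);print(c);
cv2.imwrite("pics/w3.png",im)
E
```

```text
5.95 [ 0.5869 -0.1323  0.1453] [ 0.769  0.639 -0.001 -0.001] [-0.22  0.49  0.14  1.22 -0.    1.53] 0.021108824757025347
[275.98728188 258.54749074]
[276.19677023 260.97858601]
```

View pics/w3.png

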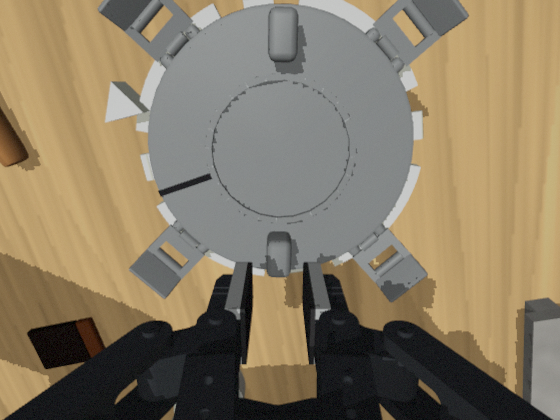

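The rib is between the fingers, at (row 248, col 279), and the lid line runs from (191, 160) to (177, 211). I'll refit with this nearer picture.

```bash
python3 - <<'E'
from h import *
from scipy.optimize import least_squares
d=np.radians
P=[((147,118),66,109,None),((160,191),62,108,0),((211,177),34,108,0),((279,248),50,124,70),((283,28),50,124,250),((148,284),93.5,118.5,25),((410,287),93.5,118.5,115)]
ring=[((213,149),180+80),((350,149),80)]
def pt(v,r,z,a):
    t=v[2] if a is None else v[2]+v[3]+d(a)
    return v[0]+r/1e3*np.cos(t),v[1]+r/1e3*np.sin(t),z/1e3
# lid circle extremes: fit via sampled projection bounds
def circ(v):
    a=np.linspace(0,2*np.pi,180);q=np.array([proj("wrist",(v[0]+v[4]*np.cos(t),v[1]+v[4]*np.sin(t),.108)) for t in a])
    return np.array([q[:,0].min()-148,q[:,0].max()-414,q[:,1].min()-3,q[:,1].max()-271])
def f(v): return np.concatenate([proj("wrist",pt(v,r,z,a))-c for c,r,z,a in P]+[circ(v)])
v=least_squares(f,[.596,-.082,2.67,.64,.066],loss="soft_l1").x
print(v[:2],np.degrees(v[2]),v[3],v[4]);print(f(v).round(1).tolist())
E
```

```text
Traceback (most recent call last):
  File "h.py", line 9, in proj
    m=bot.camera_model(cam);K=np.array(m["K"]);T=np.linalg.inv(np.array(m["world_from_camera"]))
ValueError: time passes only in moves, steps and waits
```

```bash
sed -i '2a import functools\ncm=functools.cache(bot.camera_model)' h.py; sed -i 's/m=bot.camera_model(cam)/m=cm(cam)/' h.py
cat > fit2.py <<'E'
from h import *
from scipy.optimize import least_squares
d=np.radians
def fit(P,box):
    def pt(v,r,z,a):
        t=v[2] if a is None else v[2]+v[3]+d(a)
        return v[0]+r/1e3*np.cos(t),v[1]+r/1e3*np.sin(t),z/1e3
    def circ(v):
        q=np.array([proj("wrist",(v[0]+v[4]*np.cos(t),v[1]+v[4]*np.sin(t),.108)) for t in np.linspace(0,2*np.pi,120)])
        return np.r_[q.min(0),q.max(0)]-box if box else []
    def f(v): return np.concatenate([proj("wrist",pt(v,r,z,a))-c for c,r,z,a in P]+[circ(v)])
    v=least_squares(f,[.596,-.082,2.67,.4,.066],loss="soft_l1").x
    print(v[:2].round(4),np.degrees(v[2]).round(1),v[3].round(3),v[4].round(4));print(f(v).round(1).tolist());return v
E
python3 - <<'E'
from fit2 import *
fit([((147,118),66,109,None),((160,191),62,108,0),((211,177),34,108,0),((279,248),50,124,70),((283,28),50,124,250),((148,284),93.5,118.5,25),((410,287),93.5,118.5,115)],[148,3,414,271])
E
```

```text
[ 0.598  -0.0833] 155.8 0.575 0.0635
[-4.4, -0.1, 2.6, 1.0, 3.9, -3.0, 0.1, 12.5, 0.0, 4.9, 0.3, -1.4, -1.5, -0.9, -0.5, -0.1, -0.0, -1.0]
```

Emit:
move_arm:
  motion:
    - {"x": 0,"y": 0,"z": 1.5,"yaw": 0}
    - {"x": 0,"y": 0,"z": 2.6,"yaw": 0}
    - {"x": 0,"y": 0,"z": 3.2,"yaw": 0}
    - {"x": 0,"y": 0,"z": 3.2,"yaw": 0}
    - {"x": 0.01,"y": -0.26,"z": 3.2,"yaw": 3}
    - {"x": 0.03,"y": -0.52,"z": 3.2,"yaw": 6}
    - {"x": 0.11,"y": -1.04,"z": 3.2,"yaw": 12}
    - {"x": 0.24,"y": -1.55,"z": 3.2,"yaw": 18}
    - {"x": 0.43,"y": -2.03,"z": 3.2,"yaw": 24}
    - {"x": 0.67,"y": -2.5,"z": 3.2,"yaw": 30}
    - {"x": 0.95,"y": -2.94,"z": 3.2,"yaw": 36}
    - {"x": 0.95,"y": -2.94,"z": 3.2,"yaw": 36}
    - {"x": 0.95,"y": -2.94,"z": 3.2,"yaw": 36}

```text
clock: 7.58
eef_pos: [0.5608, -0.1179, 0.1148]
tool_rot: [0.929, 0.371, 0.0, 0.0]
ft_force: [1.0, -0.8, 0.0]
grip_width: 0.0208
grasp_force: 0.5
```

```bash
python3 - <<'E'
from h import *
im=bot.camera("wrist");o=bot.get_obs()
print(o["clock"],o["eef_pos"].round(4),o["joint_pos"].round(2),o["grip_width"],o["ft_force"])
cv2.imwrite("pics/w4.png",im)
E
```

```text
7.625 [ 0.5608 -0.1179  0.1148] [-0.21  0.46  0.    1.12 -0.    2.18] 0.021298849451755232 [ 1.27158862 -0.86434141  0.40297745]
```

View pics/w4.png

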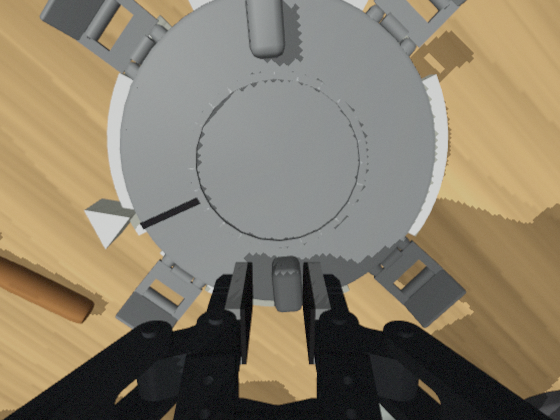

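The line runs from (227, 141) to (201, 199), just short of the pointer tip at (213, 135).

```bash
python3 - <<'E'
from fit2 import *
g=lambda c,z:atz("wrist",(c[1],c[0]),z)[:2]
a,b,p=g((141,227),.108),g((199,201),.108),g((134,214),.109)
# wedge vertices
C=np.array([.5975,-.083])
an=lambda q:np.degrees(np.arctan2(*(q-C)[::-1]))%360
print(a,b,p,an(a),an(b),an(p),[np.linalg.norm(q-C) for q in (a,b,p)], np.degrees(np.arctan2(*(a-b)[::-1]))%360)
for q in [(85,210),(107,250),(135,213)]: print(g(q,.109),an(g(q,.109)),np.linalg.norm(g(q,.109)-C))
# ring ellipse center
print(g((279,159),.108), g((279,156),.108))
E
```

```text
[ 0.53775238 -0.05989545] [ 0.56361229 -0.07030607] [ 0.54095432 -0.05426625] 158.8583937022862 159.46465387239897 153.06255228000023 [np.float64(0.06405933061399018), np.float64(0.03618718544822749), np.float64(0.06342745382269875)] 158.07139056175956
[ 0.52836018 -0.03846791] 147.21492275116705 0.082240020134487
[ 0.5197049  -0.05575093] 160.6963159175479 0.08242930368307316
[ 0.54159709 -0.05430176] 152.82591137714795 0.06283887293953246
[ 0.59923966 -0.08219749] [ 0.60011557 -0.08136118]
```

Emit:
move_arm:
  motion:
    - {"x": 0.01,"y": -0.22,"z": 0,"yaw": 2.5}
    - {"x": 0.02,"y": -0.44,"z": 0,"yaw": 5}
    - {"x": 0.02,"y": -0.44,"z": 0,"yaw": 5}
    - {"x": 0.02,"y": -0.2,"z": 0,"yaw": 5}
    - {"x": 0.02,"y": -0.2,"z": -0.5,"yaw": 5}
    - {"x": 0.02,"y": -0.2,"z": -3,"yaw": 5}
    - {"x": -3,"y": -0.2,"z": -6,"yaw": 5}
    - {"x": -3,"y": -0.2,"z": -8,"yaw": 5}
    - {"x": -3,"y": -0.2,"z": -8,"yaw": 5}

```text
clock: 8.75
eef_pos: [0.5382, -0.1372, 0.1963]
tool_rot: [0.944, 0.329, 0.002, 0.001]
ft_force: [0.1, -0.7, -0.0]
grip_width: 0.0213
grasp_force: 0.0
```

```bash
python3 - <<'E'
from h import *
im=bot.camera("wrist");o=bot.get_obs()
print(o["clock"],o["eef_pos"].round(4),o["tool_rot"].round(3),o["joint_pos"].round(2),o["grip_width"],o["ft_force"])
cv2.imwrite("pics/w5.png",im)
E
```

```text
8.8 [ 0.5375 -0.1369  0.1948] [0.944 0.329 0.001 0.   ] [-0.25  0.36  0.08  1.29  0.    2.22] 0.02129101764182517 [-0.72251756 -0.34150972  0.08720168]
```

View pics/w5.png

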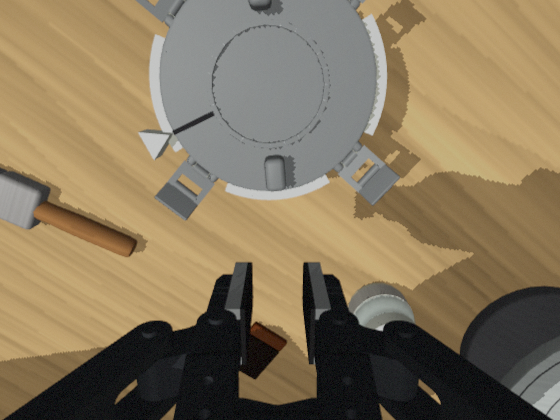

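The line end at (132, 173) meets the pointer tip at (135, 170), so the lid is aligned. One more fit before pressing the clips.

```bash
python3 - <<'E'
from fit2 import *
import fit2
v=fit([((170,136),66,109,None),((173,132),62,108,0),((215,113),34,108,0),((172,210),93.5,118.5,25),((387,193),93.5,118.5,115),((275,160),50,124,70)],[211,24,328,143])
for n in ["glaze_jar","brush","loose_tile","tea_bowl"]:
    for r in bot.cut_out("wrist",n)[:1]: print(n,r["score"],atz("wrist",r["centre"],{"glaze_jar":.065,"tea_bowl":.15}.get(n,0)).round(3))
E
```

```text
[ 0.5963 -0.0834] 153.9 -0.01 0.0332
[-0.5, 0.2, 2.2, 0.2, 1.4, -0.9, -1.5, -0.8, -0.1, -1.2, 0.6, 17.0, 0.1, -0.2, -2.4, 1.2]
glaze_jar 0.64 [ 0.513 -0.265  0.065]
brush 0.75 [ 0.587 -0.081  0.   ]
loose_tile 0.9 [ 0.376 -0.241  0.   ]
```

Emit:
move_arm:
  motion:
    - {"x": 0.4,"y": 1,"z": 0,"yaw": -10}
    - {"x": 0.8,"y": 2.5,"z": 0,"yaw": -20}
    - {"x": 1.2,"y": 4,"z": 0,"yaw": -30}
    - {"x": 1.6,"y": 5.5,"z": 0,"yaw": -40}
    - {"x": 1.97,"y": 6.54,"z": 1,"yaw": -50.1}
    - {"x": 1.97,"y": 6.54,"z": 3,"yaw": -50.1}
    - {"x": 1.97,"y": 6.54,"z": 5,"yaw": -50.1}
    - {"x": 1.97,"y": 6.54,"z": 5.5,"yaw": -50.1}
    - {"x": 1.97,"y": 6.54,"z": 5.5,"yaw": -50.1}
  gripper: -1

```text
clock: 10.12
eef_pos: [0.5929, -0.1756, 0.1387]
tool_rot: [0.716, 0.698, -0.0, -0.001]
ft_force: [-0.1, 0.8, 0.4]
grip_width: 0.0002
grasp_force: 0.0
```

```bash
python3 - <<'E'
from h import *
im=bot.camera("wrist");o=bot.get_obs()
print(o["clock"],o["eef_pos"].round(4),o["tool_rot"].round(3),o["joint_pos"].round(2),o["grip_width"],o["ft_force"])
cv2.imwrite("pics/w6.png",im)
E
```

```text
10.175 [ 0.5934 -0.1757  0.1395] [0.716 0.698 0.    0.   ] [-0.29  0.52  0.18  1.23 -0.    1.31] 0.00019580408098399802 [0.26638672 0.43931021 0.66661689]
```

View pics/w6.png

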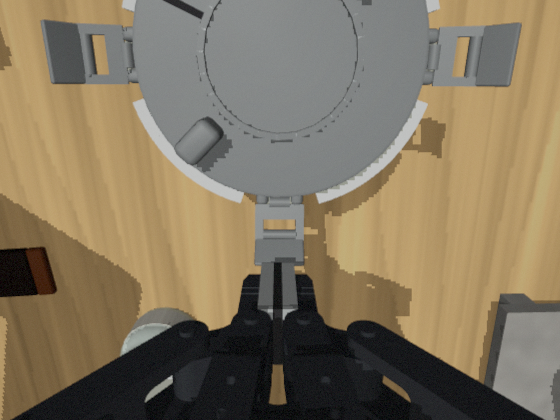

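The shut fingers are centred over clip 1 (col 280, end at row 262). Pressing down, then in.

Emit:
move_arm:
  motion:
    - {"x": 0,"y": 0,"z": 1.5,"yaw": 0}
    - {"x": 0,"y": 0,"z": 2.5,"yaw": 0}
    - {"x": 0,"y": 0,"z": 3.5,"yaw": 0}
    - {"x": 0,"y": 0,"z": 4.5,"yaw": 0}
    - {"x": 0,"y": 0,"z": 5.5,"yaw": 0}
    - {"x": 0,"y": 0,"z": 6.3,"yaw": 0}
    - {"x": 0,"y": 0,"z": 6.9,"yaw": 0}
    - {"x": 0.2,"y": 0,"z": 6.9,"yaw": 0}
    - {"x": 0.4,"y": 0,"z": 6.9,"yaw": 0}
    - {"x": 0.6,"y": 0,"z": 6.9,"yaw": 0}
    - {"x": 0.6,"y": 0,"z": 6.9,"yaw": 0}

```text
clock: 11.55
eef_pos: [0.5931, -0.1705, 0.07]
tool_rot: [0.716, 0.698, -0.001, 0.0]
ft_force: [-0.4, -3.5, -2.2]
grip_width: -0.0
grasp_force: 1.9
```

Emit:
move_arm:
  motion:
    - {"x": 0.2,"y": 0,"z": 0,"yaw": 0}
    - {"x": 0.2,"y": 0,"z": 0,"yaw": 0}

```text
clock: 11.8
eef_pos: [0.5931, -0.1698, 0.07]
tool_rot: [0.717, 0.698, -0.002, 0.001]
ft_force: [0.4, -6.7, -4.7]
grip_width: -0.0003
grasp_force: 3.7
```

Emit:
move_arm:
  motion:
    - {"x": 0.2,"y": 0,"z": 0,"yaw": 0}
    - {"x": 0.2,"y": 0,"z": 0,"yaw": 0}

```text
clock: 12.05
eef_pos: [0.593, -0.1692, 0.0699]
tool_rot: [0.717, 0.697, -0.003, 0.002]
ft_force: [-0.8, -10.5, -5.6]
grip_width: -0.0004
grasp_force: 5.3
```

Emit:
move_arm:
  motion:
    - {"x": 0.3,"y": 0,"z": 0,"yaw": 0}
    - {"x": 0.3,"y": 0,"z": 0,"yaw": 0}

```text
clock: 12.3
eef_pos: [0.5931, -0.1686, 0.0699]
tool_rot: [0.717, 0.697, -0.004, 0.004]
ft_force: [-1.0, -16.7, -6.3]
grip_width: 0.0001
grasp_force: 8.1
```

Emit:
move_arm:
  motion:
    - {"x": 0.3,"y": 0,"z": 0,"yaw": 0}
    - {"x": 0.3,"y": 0,"z": 0,"yaw": 0}

```text
clock: 12.55
eef_pos: [0.593, -0.1685, 0.07]
tool_rot: [0.718, 0.696, -0.006, 0.005]
ft_force: [-0.9, -23.7, -7.0]
grip_width: -0.0001
grasp_force: 11.4
```

Emit:
move_arm:
  motion:
    - {"x": -1,"y": 0,"z": 0,"yaw": 0}
    - {"x": -2.5,"y": 0,"z": 0,"yaw": 0}
    - {"x": -2.8,"y": 0,"z": -2,"yaw": 0}
    - {"x": -2.8,"y": 0,"z": -6,"yaw": 0}
    - {"x": -2.8,"y": 0,"z": -8,"yaw": 0}
    - {"x": -2.8,"y": 0,"z": -8,"yaw": 0}

```text
clock: 13.3
eef_pos: [0.5947, -0.1878, 0.1529]
tool_rot: [0.716, 0.698, 0.002, 0.002]
ft_force: [0.1, -0.5, -0.8]
grip_width: -0.0002
grasp_force: 0.0
```

```bash
python3 - <<'E'
from h import *
im=bot.camera("wrist");o=bot.get_obs()
print(o["clock"],o["eef_pos"].round(4),o["tool_rot"].round(3),o["joint_pos"].round(2),o["grip_width"],o["ft_force"])
cv2.imwrite("pics/w7.png",im)
E
```

```text
13.35 [ 0.5936 -0.1875  0.1511] [0.716 0.698 0.001 0.001] [-0.31  0.52  0.21  1.26  0.    1.29] 6.521833297680117e-05 [ 0.48176492 -0.1557022   0.55639777]
```

View pics/w7.png

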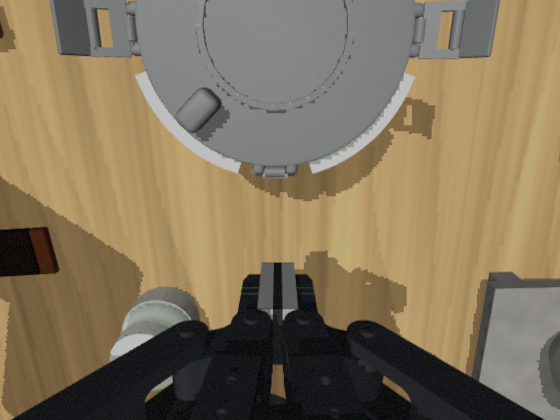

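Clip 1 hangs shut: only its hinge shows, at (170, 275), and the other clips are still out. Now clip 3.

Emit:
move_arm:
  motion:
    - {"x": 1,"y": 0,"z": -1,"yaw": 0}
    - {"x": 5,"y": 0,"z": -1,"yaw": 0}
    - {"x": 10,"y": 0,"z": -1,"yaw": 0}
    - {"x": 15,"y": 0,"z": -1,"yaw": 0}
    - {"x": 18.5,"y": 0,"z": -1,"yaw": 0}
    - {"x": 19.75,"y": 0,"z": 0,"yaw": 0}
    - {"x": 19.75,"y": 0,"z": 1,"yaw": 0}
    - {"x": 19.75,"y": 0,"z": 1,"yaw": 0}

```text
clock: 14.35
eef_pos: [0.5967, 0.0086, 0.1384]
tool_rot: [0.716, 0.698, -0.001, -0.001]
ft_force: [-0.6, -0.2, -0.1]
grip_width: 0.0002
grasp_force: 0.0
```

Emit:
move_arm:
  motion:
    - {"x": 0,"y": 0,"z": 1.5,"yaw": 0}
    - {"x": 0,"y": 0,"z": 2.5,"yaw": 0}
    - {"x": 0,"y": 0,"z": 3.5,"yaw": 0}
    - {"x": 0,"y": 0,"z": 4.5,"yaw": 0}
    - {"x": 0,"y": 0,"z": 5.5,"yaw": 0}
    - {"x": 0,"y": 0,"z": 6.4,"yaw": 0}
    - {"x": 0,"y": 0,"z": 7.1,"yaw": 0}
    - {"x": -0.2,"y": 0,"z": 7.1,"yaw": 0}
    - {"x": -0.4,"y": 0,"z": 7.1,"yaw": 0}
    - {"x": -0.6,"y": 0,"z": 7.1,"yaw": 0}
    - {"x": -0.8,"y": 0,"z": 7.1,"yaw": 0}
    - {"x": -0.8,"y": 0,"z": 7.1,"yaw": 0}

```text
clock: 15.85
eef_pos: [0.5978, 0.0024, 0.0693]
tool_rot: [0.716, 0.698, 0.001, -0.001]
ft_force: [0.7, 4.4, -1.6]
grip_width: -0.0004
grasp_force: 2.3
```

Emit:
move_arm:
  motion:
    - {"x": -0.3,"y": 0,"z": 0,"yaw": 0}
    - {"x": -0.5,"y": 0,"z": 0,"yaw": 0}
    - {"x": -0.5,"y": 0,"z": 0,"yaw": 0}

```text
clock: 16.23
eef_pos: [0.5977, 0.0009, 0.0691]
tool_rot: [0.715, 0.699, 0.003, -0.003]
ft_force: [0.9, 12.9, -4.0]
grip_width: -0.0
grasp_force: 6.4
```

Emit:
move_arm:
  motion:
    - {"x": -0.3,"y": 0,"z": 0,"yaw": 0}
    - {"x": -0.3,"y": 0,"z": 0,"yaw": 0}

```text
clock: 16.48
eef_pos: [0.5977, 0.0007, 0.0691]
tool_rot: [0.714, 0.7, 0.005, -0.005]
ft_force: [-0.0, 20.0, -3.0]
grip_width: 0.0001
grasp_force: 9.8
```

Emit:
move_arm:
  motion:
    - {"x": -0.3,"y": 0,"z": 0,"yaw": 0}
    - {"x": -0.3,"y": 0,"z": 0,"yaw": 0}

```text
clock: 16.73
eef_pos: [0.5977, 0.0005, 0.0692]
tool_rot: [0.714, 0.701, 0.007, -0.006]
ft_force: [1.1, 26.1, -1.4]
grip_width: 0.0
grasp_force: 13.3
```

Emit:
move_arm:
  motion:
    - {"x": 1,"y": 0,"z": 0,"yaw": 0}
    - {"x": 2.8,"y": 0,"z": 0,"yaw": 0}
    - {"x": 3.2,"y": 0,"z": -2,"yaw": 0}
    - {"x": 3.2,"y": 0,"z": -7,"yaw": 0}
    - {"x": 3.2,"y": 0,"z": -10,"yaw": -10}
    - {"x": 3.2,"y": 1,"z": -10,"yaw": -20}
    - {"x": 1.5,"y": -1,"z": -10,"yaw": -30}
    - {"x": 0,"y": -4,"z": -10,"yaw": -40}
    - {"x": -2,"y": -7,"z": -10,"yaw": -50}
    - {"x": -5,"y": -8.5,"z": -10,"yaw": -60}
    - {"x": -6.5,"y": -9.3,"z": -10,"yaw": -70}
    - {"x": -6.5,"y": -9.3,"z": -10,"yaw": -80}
    - {"x": -6.5,"y": -9.3,"z": -9,"yaw": -90}
    - {"x": -6.5,"y": -9.3,"z": -8,"yaw": -90}
    - {"x": -6.5,"y": -9.3,"z": -8,"yaw": -90}

```text
clock: 18.6
eef_pos: [0.5021, -0.0721, 0.1485]
tool_rot: [0.014, 1.0, -0.0, -0.001]
ft_force: [0.5, -1.0, 0.1]
grip_width: 0.0
grasp_force: 0.0
```

```bash
cat > st.py <<'E'
from h import *
import sys
im=bot.camera("wrist");o=bot.get_obs();p=o["eef_pos"];q=o["tool_rot"];t=2*np.arctan2(q[1],q[0])
C=np.array([.5965,-.083]);a=np.radians(float(sys.argv[1]));r=float(sys.argv[2])
T=C+r*np.array([np.cos(a),np.sin(a)]);D=T-p[:2]
print(o["clock"],p.round(4),"xdeg",np.degrees(t).round(1)%360,o["joint_pos"].round(2),"dx",D@[np.cos(t),np.sin(t)],"dy",D@[np.sin(t),-np.cos(t)])
cv2.imwrite(f"pics/s{sys.argv[1]}.png",im)
E
python3 st.py 178.5 .093
```

```text
18.65 [ 0.5025 -0.0721  0.149 ] xdeg 178.4 [-0.14  0.31 -0.13  1.14 -0.   -0.11] dx -0.0012482335311593973 dy -0.008465316477021846
```

Emit:
move_arm:
  motion:
    - {"x": -0.1,"y": -0.5,"z": 0,"yaw": 0}
    - {"x": -0.1,"y": -0.85,"z": 0.5,"yaw": 0}
    - {"x": -0.1,"y": -0.85,"z": 1,"yaw": 0}
    - {"x": -0.1,"y": -0.85,"z": 1,"yaw": 0}

```text
clock: 19.15
eef_pos: [0.5031, -0.0805, 0.1386]
tool_rot: [0.013, 1.0, 0.0, -0.001]
ft_force: [1.0, -0.1, 0.1]
grip_width: -0.0001
grasp_force: 0.0
```

Emit:
move_arm:
  motion:
    - {"x": 0,"y": 0,"z": 1.5,"yaw": 0}
    - {"x": 0,"y": 0,"z": 2.5,"yaw": 0}
    - {"x": 0,"y": 0,"z": 3.5,"yaw": 0}
    - {"x": 0,"y": 0,"z": 4.5,"yaw": 0}
    - {"x": 0,"y": 0,"z": 5.5,"yaw": 0}
    - {"x": 0,"y": 0,"z": 6.3,"yaw": 0}
    - {"x": 0,"y": 0,"z": 6.9,"yaw": 0}
    - {"x": -0.2,"y": 0,"z": 6.9,"yaw": 0}
    - {"x": -0.4,"y": 0,"z": 6.9,"yaw": 0}
    - {"x": -0.6,"y": 0,"z": 6.9,"yaw": 0}
    - {"x": -0.8,"y": 0,"z": 6.9,"yaw": 0}
    - {"x": -0.8,"y": 0,"z": 6.9,"yaw": 0}

```text
clock: 20.65
eef_pos: [0.5103, -0.0806, 0.0699]
tool_rot: [0.013, 1.0, 0.0, -0.001]
ft_force: [-4.5, -0.0, 0.3]
grip_width: -0.0002
grasp_force: 2.4
```

Emit:
move_arm:
  motion:
    - {"x": -0.3,"y": 0,"z": 0,"yaw": 0}
    - {"x": -0.5,"y": 0,"z": 0,"yaw": 0}
    - {"x": -0.5,"y": 0,"z": 0,"yaw": 0}

```text
clock: 21.02
eef_pos: [0.5118, -0.0807, 0.0693]
tool_rot: [0.013, 1.0, 0.0, -0.005]
ft_force: [-12.9, -0.1, 5.0]
grip_width: 0.0001
grasp_force: 6.1
```

Emit:
move_arm:
  motion:
    - {"x": -0.3,"y": 0,"z": 0,"yaw": 0}
    - {"x": -0.3,"y": 0,"z": 0,"yaw": 0}

```text
clock: 21.28
eef_pos: [0.5118, -0.0807, 0.0692]
tool_rot: [0.013, 1.0, 0.0, -0.008]
ft_force: [-18.8, -0.4, 11.0]
grip_width: 0.0001
grasp_force: 9.6
```

Emit:
move_arm:
  motion:
    - {"x": -0.3,"y": 0,"z": 0,"yaw": 0}
    - {"x": -0.3,"y": 0,"z": 0,"yaw": 0}

```text
clock: 21.52
eef_pos: [0.512, -0.0806, 0.0692]
tool_rot: [0.013, 1.0, 0.0, -0.01]
ft_force: [-25.8, -0.5, 16.1]
grip_width: -0.0002
grasp_force: 13.1
```

Emit:
move_arm:
  motion:
    - {"x": 1,"y": 0,"z": 0,"yaw": 0}
    - {"x": 2.8,"y": 0,"z": 0,"yaw": 0}
    - {"x": 3.2,"y": 0,"z": -2,"yaw": 0}
    - {"x": 3.2,"y": 0,"z": -6,"yaw": 0}
    - {"x": 3,"y": 0,"z": -9,"yaw": 0}
    - {"x": -2,"y": 0,"z": -9,"yaw": 0}
    - {"x": -7,"y": 0,"z": -9,"yaw": 0}
    - {"x": -12,"y": 0,"z": -9,"yaw": 0}
    - {"x": -15,"y": 0,"z": -9,"yaw": 0}
    - {"x": -16.5,"y": 0.2,"z": -9,"yaw": 0}
    - {"x": -16.5,"y": 0.2,"z": -9,"yaw": 0}
    - {"x": -16.5,"y": 0.2,"z": -9,"yaw": 0}

```text
clock: 23.02
eef_pos: [0.6875, -0.0832, 0.1605]
tool_rot: [0.013, 1.0, -0.0, 0.0]
ft_force: [-0.2, -0.2, -0.6]
grip_width: 0.0002
grasp_force: 0.0
```

```bash
python3 st.py 358.5 .093; python3 - <<'E'
import json,numpy as np
m=json.load(open("w1.json"));K=np.array(m["K"]);T=np.array(m["world_from_camera"])
for px in [(292,385),(272,300),(384,318),(493,340),(447,255)]:
  for z in (.09,.11,0):
    d=T[:3,:3]@np.linalg.solve(K,[*px,1]);p=T[:3,3]+d*(z-T[2,3])/d[2];print(px,p.round(3))
E
```

```text
23.075 [ 0.6873 -0.0833  0.1607] xdeg 178.5 [-0.12  0.67  0.49  1.39  0.   -0.09] dx -0.002226336875825663 dy -0.0021137528320067413
(292, 385) [ 0.874 -0.181  0.09 ]
(292, 385) [ 0.856 -0.174  0.11 ]
(292, 385) [ 0.955 -0.209  0.   ]
(272, 300) [ 0.762 -0.16   0.09 ]
(272, 300) [ 0.75  -0.155  0.11 ]
(272, 300) [ 0.814 -0.182  0.   ]
(384, 318) [ 0.827 -0.057  0.09 ]
(384, 318) [ 0.812 -0.058  0.11 ]
(384, 318) [ 0.896 -0.053  0.   ]
(493, 340) [0.899 0.045 0.09 ]
(493, 340) [0.879 0.039 0.11 ]
(493, 340) [0.986 0.076 0.   ]
(447, 255) [0.78  0.024 0.09 ]
(447, 255) [0.767 0.018 0.11 ]
(447, 255) [0.836 0.049 0.   ]
```

Emit:
move_arm:
  motion:
    - {"x": -0.2,"y": -0.2,"z": 1,"yaw": 0}
    - {"x": -0.2,"y": -0.2,"z": 2.2,"yaw": 0}
    - {"x": -0.2,"y": -0.2,"z": 3.7,"yaw": 0}
    - {"x": -0.2,"y": -0.2,"z": 4.7,"yaw": 0}
    - {"x": -0.2,"y": -0.2,"z": 5.7,"yaw": 0}
    - {"x": -0.2,"y": -0.2,"z": 6.7,"yaw": 0}
    - {"x": -0.2,"y": -0.2,"z": 7.7,"yaw": 0}
    - {"x": -0.2,"y": -0.2,"z": 8.5,"yaw": 0}
    - {"x": -0.2,"y": -0.2,"z": 9.1,"yaw": 0}
    - {"x": 0,"y": -0.2,"z": 9.1,"yaw": 0}
    - {"x": 0.2,"y": -0.2,"z": 9.1,"yaw": 0}
    - {"x": 0.4,"y": -0.2,"z": 9.1,"yaw": 0}
    - {"x": 0.6,"y": -0.2,"z": 9.1,"yaw": 0}
    - {"x": 0.6,"y": -0.2,"z": 9.1,"yaw": 0}

```text
clock: 24.82
eef_pos: [0.6829, -0.085, 0.0697]
tool_rot: [0.013, 1.0, -0.0, 0.002]
ft_force: [4.9, 0.5, -4.0]
grip_width: -0.0
grasp_force: 2.4
```

Emit:
move_arm:
  motion:
    - {"x": 0.3,"y": 0,"z": 0,"yaw": 0}
    - {"x": 0.5,"y": 0,"z": 0,"yaw": 0}
    - {"x": 0.5,"y": 0,"z": 0,"yaw": 0}

```text
clock: 25.2
eef_pos: [0.6815, -0.085, 0.0697]
tool_rot: [0.013, 1.0, -0.0, 0.005]
ft_force: [13.9, -0.4, -9.7]
grip_width: -0.0003
grasp_force: 6.8
```

Emit:
move_arm:
  motion:
    - {"x": 0.3,"y": 0,"z": 0,"yaw": 0}
    - {"x": 0.3,"y": 0,"z": 0,"yaw": 0}

```text
clock: 25.45
eef_pos: [0.6812, -0.085, 0.0709]
tool_rot: [0.012, 1.0, -0.0, 0.008]
ft_force: [19.0, -0.1, -8.3]
grip_width: 0.0001
grasp_force: 9.2
```

Emit:
move_arm:
  motion:
    - {"x": 0.3,"y": 0,"z": 0,"yaw": 0}
    - {"x": 0.3,"y": 0,"z": 0,"yaw": 0}

```text
clock: 25.7
eef_pos: [0.6805, -0.0851, 0.0736]
tool_rot: [0.012, 1.0, -0.0, 0.011]
ft_force: [20.7, 0.1, -3.2]
grip_width: -0.0002
grasp_force: 8.9
```

Emit:
move_arm:
  motion:
    - {"x": -1,"y": 0,"z": 0,"yaw": 0}
    - {"x": -2.6,"y": 0,"z": 0,"yaw": 0}
    - {"x": -3,"y": 0,"z": -2,"yaw": 0}
    - {"x": -3,"y": 0,"z": -6,"yaw": 0}
    - {"x": -2,"y": 0,"z": -11,"yaw": 0}
    - {"x": 0,"y": 0,"z": -16,"yaw": 0}
    - {"x": 2,"y": 0,"z": -20,"yaw": 0}
    - {"x": 2.5,"y": 0,"z": -22,"yaw": 0}
    - {"x": 2.5,"y": 0,"z": -22,"yaw": 0}
    - {"x": 2.5,"y": 0,"z": -22,"yaw": 0}

```text
clock: 26.95
eef_pos: [0.645, -0.0841, 0.2877]
tool_rot: [0.013, 1.0, 0.0, -0.001]
ft_force: [-0.7, 0.5, 0.2]
grip_width: -0.0003
grasp_force: 0.0
```

```bash
python3 - <<'E'
from h import *
w=bot.camera("wrist");s=bot.camera("scene");o=bot.get_obs();print(o["clock"],o["eef_pos"],o["ft_force"])
c=cv2.resize(s[150:270,180:300],(380,380),interpolation=2)
cv2.imwrite("pics/f.png",np.hstack([w[:380,90:510],c]))
E
```

```text
27.05 [ 0.64494255 -0.08401616  0.28695927] [ 0.77297456  0.89269429 -0.11387631]
```

View pics/f.png

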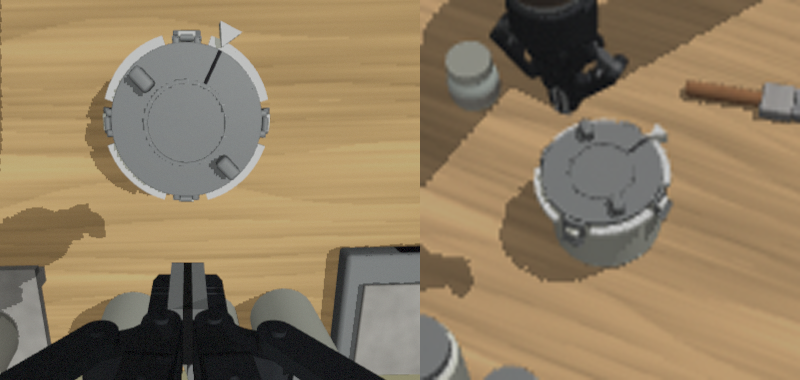

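All four clips hang shut in their notches, and the line's outer end at (50, 220) meets the pointer tip. The gripper is clear, so I'm handing in.

```bash
python3 -c "
from workcell import bot
print(bot.job_done())"
```

```text
the job is handed in; nothing more can be done
None
```

The job is handed in at about 27 s: in the last picture the lid's line faced the pointer, all four clips were shut and the arm was clear, and nothing else was deliberately touched; no verdict was returned.

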